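# Clamp a mounted grinding point in the collet of the bench grinder

### The job

Fit the flat-ended (cylindrical) grinding point from the wooden block into the upright bench grinder: lower its shank gently into the collet until it is fully home on the stop, let go, then turn the collet nut clockwise (seen from above) until the jaws bite and hold the shank. Snug it only a little beyond the bite (about a thirtieth of a turn), no more: over-tightening ruins the collet. Leave the cone-shaped point in the block, and the loose things around, undisturbed.

Things in the scene. Friction and masses are not known exactly. Their poses are not given: they have to be found in the camera images.
- grinder: Fixed upright bench grinder: grey base plate 124 (x) x 108 (y) x 14 mm, grey motor cylinder 68 mm in diameter up to 90 mm above the bench, steel neck 26 to 29 mm in diameter from there to 112 mm, on top the collet nut from 112 to 140 mm. Origin at the bench surface on the vertical spindle axis, z up; the small switch is on its -x side. The spindle itself is locked.
- stop: Fixed stop disc at the bottom of the collet's bore, origin on its top, on the spindle axis, 100 mm above the bench; takes at most 40 N of pressing. Above it a guide bore of 11 mm diameter, 12 mm deep, then three jaws (from 112 to 130 mm above the bench) that stand open 0.8 to 3.2 mm clear of the shank all round, then the nut's mouth.
- nut_top (a point): Centre of the mouth of the collet nut, on the spindle axis, 140 mm above the bench. Round knurled steel nut, 38 mm in diameter, 28 mm tall, mouth hole 11.8 mm in diameter. It does not rise or sink and stays where it is left. Turned clockwise from above it closes each jaw 2 mm per radian.
- nut_mark (a point): Small dark dot on the nut's top, 14 mm from the axis, turns with the nut; its start tells nothing of the bite. The nut runs at a steady 0.25 N m; the bite comes after 0.4 to 1.6 rad, different each time, unseen; from there the torque rises by 0.55 N m per radian of nut. Properly snug is 0.12 to 0.3 rad past the bite: torque 0.07 to 0.17 N m above the running torque.
- point_block: Fixed wooden block 60 (x) x 122 (y) x 36 mm, origin at the centre of its underside; three holes 10.8 mm in diameter and 28 mm deep in a row along its y axis at -40, 0 and +40 mm; the middle one is empty.
- flat_point: The point to fit, loose, about 60 g, upright in an end hole of the block: steel shank 9 mm in diameter and 50 mm long with a 2 mm chamfered foot, on it a flat-ended cylindrical pale stone, 22 mm in diameter and 24 mm tall. Origin at the shank's lower end on its axis, z along the axis up to the stone (stone from z = 50 to 74 mm). Fully home in the collet, the stone's underside is 10 mm above the nut.
- cone_point: The other point, like the first but its stone is a cone (22 mm wide at the bottom, 6 mm at the tip, 24 mm tall); stays in the block. Origin at the shank's lower end, z up.
- forceps: Loose steel forceps 132 x 14 x 9 mm lying on the bench; origin under the centre.
- jar: Loose small sample jar with lid, 54 mm in diameter, 57 mm tall; origin under the centre.
- oil_dropper: Loose small dropper bottle, 33 mm in diameter, 102 mm tall; origin under the centre.
- label_tape: Loose roll of tape, 98 mm in diameter, 25 mm tall; origin under the centre.

How it is judged:
By the outcome, as a careful person would: the job done as asked, in the order asked, and still so for the second after the job is handed in, with the robot touching nothing.
It also fails if it takes over 70 s, if anything falls off the work surface, if the arm or the gripper's body presses on something with over 40 N, if the wrist force passes 120 N, or if a joint passes its speed limit or range.

### The arm

A 6-joint arm with a two-finger parallel gripper is mounted at the origin on a cart in front of the work surface, level with it; the furniture and walls round the work are solid. World frame = base frame: x ahead of the robot, y to its left, z up, the work surface at z = 0. Lengths are in mm, angles in degrees, forces in N, time in s.
With the tool pointing down it reaches from about 300 to 850 mm from the base axis. Payload 4.2 kg.
Tool frame: the origin (TCP) lies at the very end of the fingers, on their centre line; the grasp point (between the pads) lies 19 mm behind it (env.grasp_offset is the distance from the TCP to the grasp point, in mm); z points along the fingers, y is the line along which they close (so a half turn about z gives the same grasp; the last joint's range is limited). The gripper opens to 91 mm and grips with 3 to 60 N. Pads are 32 mm wide; open, the fingers measure 118 mm over their backs; the gripper's body (76 mm by 178 mm) begins 60 mm behind the grasp point.
Start: joints at [-68.354, 18.312, 89.639, -0, 72.044, -1.146], TCP at [222.754, -530.117, 213.976] pointing down, gripper open.
Joint ranges: [-177.97, 177.97], [-48.28, 115.42], [12.27, 149.76], [-77.06, 257.06], [2.81, 150.46], [-146.56, 146.56]. Speed limits (degrees/s): [147.25, 147.25, 180, 180, 180, 180].

### API

Orientations are given as [roll, pitch, yaw] about the fixed x, y, z axes, in that order (R = Rz(yaw) Ry(pitch) Rx(roll)).
In Python, from workcell import env gives the robot as it stands. The module is installed in compiled form; this text tells all that it offers.
- The arm moves only by the tool send_rows, never from a script. Its argument "motion" is a list of rows, each an object of numbers: "tx", "ty", "tz": the shift along the tool's x, y, z in units of 500 mm (1.0 is 500 mm); "rx", "ry", "rz": the turn, a rotation vector about the tool's x, y, z in units of 30 degrees (1.0 is 30 degrees); "gripper": the closure, from -1 (fully open) to 1 (shut). In form: [{"tx": .., "ty": .., "tz": .., "rx": .., "ry": .., "rz": .., "gripper": ..}, ...]. A call has 1 to 12 rows; each row shifts and turns the commanded pose from where the row before left it, along the tool's axes as they then stand; what a row does not reach is not made up. A row lasts 1/8 s, in which the tool goes at most 62.5 mm and 10.7 degrees, less where a joint would pass 70% of its speed; a pose out of reach is approached as far as the arm can. A call with a number of a shift or a turn outside -1 to 1 is refused whole. A call with a gripper value outside its range is refused whole. The fingers move at their own pace and stop on an object; "grip_force" is the grip in N (left out, the last holds). Time passes only in rows, so rows that do not move let the fingers close. It gives the time, the measured TCP pose, the force, the opening and the grip force at its end, in the units of the state.
- env.state(): the state, without advancing time (a new reading comes with each control period).
- env.grab_frame(name): name is "scene" or "top" or "wrist"; returns a dict with "frame" (480x640x3 uint8, red, green, blue), "vertical_fov" (degrees; the focal length in pixels is half the picture's height over the tangent of half this angle, whatever the lens; pixels are square), "cx", "cy" (the principal point, pixels), "rvec" (rotation vector, rad) and "tvec" (3), from world to camera coordinates, as OpenCV has them; the wrist camera has in their place "T_tool_cam" (4x4, takes a point from camera to tool coordinates, whose origin is the TCP and whose axes are the flange's). Camera axes: x right, y down, z forward; pixel columns grow to the right and rows downward; lengths in mm; the calibration is good to about 2 mm. A picture is of the moment at which its call begins: read the wrist's pose just before it. There is no depth.
- env.job_done(): hands the job in; it is judged then, once.
The state is a dict: "time_s": time; "qpos": joint angles; "qvel": joint speeds; "effort": joint torques, N m; "ee_pos": TCP position; "ee_rot": TCP orientation; "force": force on the tool from outside, world axes, zero at the start; "torque": the same for the moment, N m; "gripper_width": finger opening in mm; "gripper_force": force on a finger pad.
Only numpy, scipy, OpenCV 4.12 (cv2) and the standard library are available. Lean on these libraries where they do the work, as an engineer would, in place of code of your own. Each camera call takes 0.05 s, during which the arm holds its last target. There are 200 camera calls.

## Working session

There is one attempt and no reset: what is moved stays moved. The work goes in short steps, Python scripts to look and compute and a tool call to move; the robot and the scene stay as the last step left them, time stands still between calls to the robot, and variables do not carry over. Pictures are saved under pics/ and viewed, at most 10 in all, crops included, and the job is handed in when it is done.

Besides the shell and the picture viewer there is one more tool, called after "Request:" by a JSON object that holds its "api" and its "payload", one argument or row to a line. send_rows: Moves the arm, as the interface text tells. Shifts and turns lie within -1 to 1; 1 stands for 500 mm of shift or 30 degrees of turn. Its arguments: {"type":"object","properties":{"motion":{"type":"array"},"grip_force":{"type":"number"}},"required":["motion"]}

```bash
mkdir -p pics; cat > h.py <<'E'
import numpy as np, cv2
from workcell import env
from scipy.spatial.transform import Rotation as R
def tool():
    s=env.state(); T=np.eye(4); T[:3,:3]=R.from_euler('xyz',s['ee_rot'],degrees=True).as_matrix(); T[:3,3]=s['ee_pos']; return T
def grab(n):
    T=tool(); f=env.grab_frame(n)
    h,w=f['frame'].shape[:2]; F=h/2/np.tan(np.radians(f['vertical_fov'])/2)
    if n=='wrist': C=T@np.array(f['T_tool_cam'])
    else:
        C=np.eye(4); r=cv2.Rodrigues(np.array(f['rvec'],float))[0]; C[:3,:3]=r.T; C[:3,3]=-r.T@np.ravel(f['tvec'])
    return dict(im=f['frame'],F=F,cx=f['cx'],cy=f['cy'],C=C)
def ray(g,u,v):
    d=g['C'][:3,:3]@np.array([(u-g['cx'])/g['F'],(v-g['cy'])/g['F'],1]); return g['C'][:3,3],d/np.linalg.norm(d)
def onz(g,u,v,z):
    o,d=ray(g,u,v); return o+d*(z-o[2])/d[2]
def proj(g,p):
    q=g['C'][:3,:3].T@(np.array(p,float)-g['C'][:3,3]); return g['F']*q[:2]/q[2]+[g['cx'],g['cy']]
def save(g,n): cv2.imwrite('pics/'+n+'.png',g['im'][:,:,::-1])
E
python3 - <<'E'
from h import *
import pickle
for n in('scene','top'):
    g=grab(n); save(g,n); pickle.dump(g,open(n+'.pkl','wb')); print(n,g['F'],g['cx'],g['cy'],g['C'].round(2).tolist())
s=env.state(); print(s); print(env.grab_frame('wrist')['T_tool_cam'])
E
```

```text
scene 574.9900799061078 315.242768674642 234.40097589156636 [[1.0, -0.07, 0.05, 508.0], [-0.09, -0.82, 0.57, -704.04], [-0.0, -0.57, -0.82, 986.68], [0.0, 0.0, 0.0, 1.0]]
top 440.7371990253178 318.6800095951473 240.0071219263306 [[0.03, -0.99, 0.15, 455.68], [-1.0, -0.03, 0.02, -70.39], [-0.01, -0.15, -0.99, 954.81], [0.0, 0.0, 0.0, 1.0]]
{'time_s': 0.1, 'qpos': array([-6.83543780e+01,  1.83443996e+01,  8.96984912e+01, -2.53106744e-03,
        7.20443499e+01, -1.14637920e+00]), 'qvel': array([ 0.02386234,  0.13032628, -0.23628722, -0.05673499,  0.02280176,
        0.01230935]), 'effort': array([ 1.13784456e-03, -4.13330841e+01, -2.32509077e+01,  7.30128516e-02,
        4.22747433e-02, -5.98822521e-05]), 'ee_pos': array([ 222.56434489, -529.68976749,  213.24650136]), 'ee_rot': array([-1.79912729e+02,  6.60715801e-04,  2.27927838e+01]), 'force': array([-0.51845509, -0.20836146,  0.90417151]), 'torque': array([ 0.03028567, -0.02938218, -0.03902123]), 'gripper_force': 0.0, 'gripper_width': 91.34130230685923}
[[-1.31365345e-04 -9.56587873e-01 -2.91444032e-01  8.24358400e+01]
 [ 9.99999790e-01  5.92575505e-05 -6.45236651e-04  1.02675519e+00]
 [ 6.34495815e-04 -2.91444056e-01  9.56587664e-01 -1.71161357e+02]
 [ 0.00000000e+00  0.00000000e+00  0.00000000e+00  1.00000000e+00]]
```

View pics/scene.png

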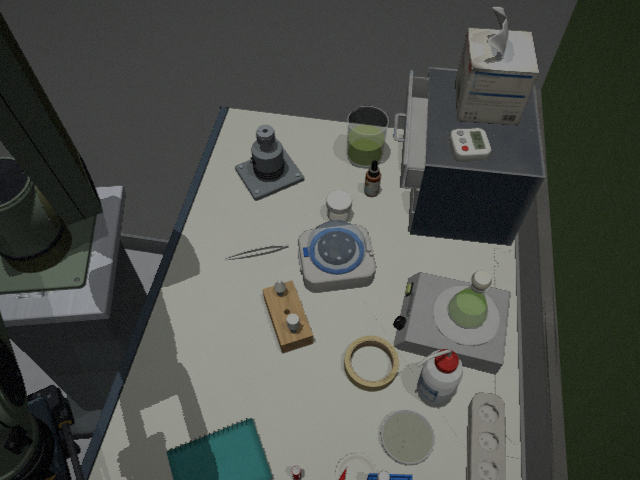

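View pics/top.png

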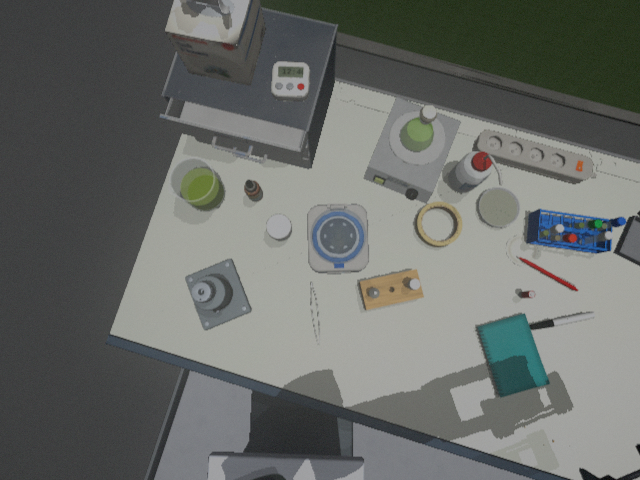

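The scene view shows the grinder with its nut at about (265,132) and the block at (288,315). The flat pale stone is at about (293,321) and the cone at (281,287). In the top view the nut is at (205,292), the flat stone at (413,284) and the cone at (373,292).

```bash
python3 - <<'E'
from h import *
import pickle
S=pickle.load(open('scene.pkl','rb'));T=pickle.load(open('top.pkl','rb'))
def tri(a,b):
    o1,d1=ray(S,*a);o2,d2=ray(T,*b)
    k=np.linalg.lstsq(np.c_[d1,-d2],o2-o1,rcond=None)[0]
    p,q=o1+k[0]*d1,o2+k[1]*d2; return ((p+q)/2).round(1),np.linalg.norm(p-q).round(1)
for n,a,b,z in(('nut',(265,132),(205,292),140),('flat',(293,319),(413,284),82),('cone',(281,286),(373,292),80)):
    print(n,tri(a,b),onz(S,*a,z).round(1),onz(T,*b,z).round(1))
# clean contours: top-view wood block & grinder crops
a=T['im'][250:350,170:260];b=T['im'][250:330,340:440]
A=cv2.resize(a,(396,440),interpolation=cv2.INTER_CUBIC);B=cv2.resize(b,(400,320),interpolation=cv2.INTER_CUBIC)
c=np.zeros((440,796,3),np.uint8);c[:,:396]=A;c[:320,396:]=B
cv2.imwrite('pics/c.png',c[:,:,::-1])
hsv=cv2.cvtColor(T['im'],cv2.COLOR_RGB2HSV)
m=cv2.inRange(hsv,(8,90,60),(25,255,255));m[:, :340]=0;m[:,435:]=0;m[:255]=0;m[325:]=0
print(cv2.minAreaRect(np.argwhere(m)[:,::-1].astype(np.float32)))
E
```

```text
nut (array([477.1, 151.3, 142.2]), np.float64(3.3)) [478.7 153.7 140. ] [475.5 151.7 140. ]
flat (array([ 506.9, -243.4,   74.2]), np.float64(2.8)) [ 508.3 -247.2   82. ] [ 505.  -241.9   82. ]
cone (array([ 489.2, -166. ,   58.8]), np.float64(2.7)) [ 490.9 -178.1   80. ] [ 487.  -163.8   80. ]
((390.9999694824219, 289.0000305175781), (27.76709747314453, 58.35429382324219), 77.47119140625)
```

View pics/c.png

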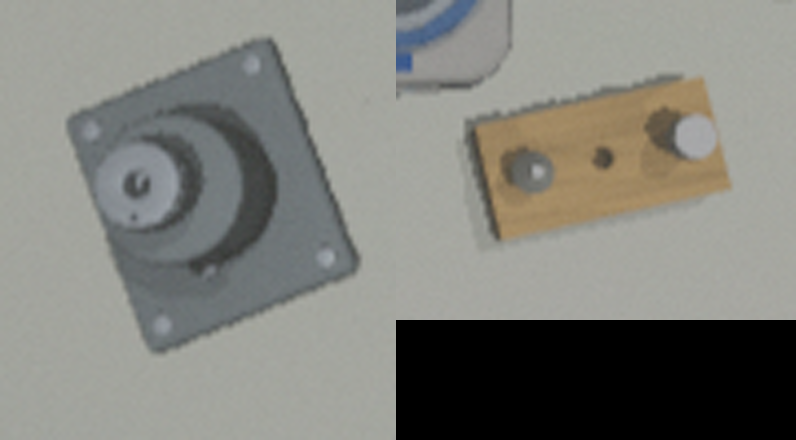

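The crops put the nut's top centre at top-view (201.4,291.8), with the dark mark below it, and the flat stone's top at (414.5,284). I'll go above the flat point with the tool turned to yaw 64°.

Request:
{"api": "send_rows", "payload": {
  "motion": [
    {"rz": -0.343, "gripper": -1},
    {"rz": -0.343},
    {"rz": -0.343},
    {"rz": -0.343},
    {"tx": 0.095, "ty": 0.0322, "tz": 0.0083},
    {"tx": 0.095, "ty": 0.0322, "tz": 0.0083},
    {"tx": 0.095, "ty": 0.0322, "tz": 0.0083},
    {"tx": 0.095, "ty": 0.0322, "tz": 0.0083},
    {"tx": 0.095, "ty": 0.0322, "tz": 0.0083},
    {"tx": 0.095, "ty": 0.0322, "tz": 0.0083},
    {"tx": 0.095, "ty": 0.0322, "tz": 0.0083},
    {"tx": 0.095, "ty": 0.0322, "tz": 0.0083}
  ]
}}

```text
invalid input at $.motion[0]: expected keys tx, ty, tz, rx, ry, rz, gripper
```

```bash
cat >> h.py <<'E'
def go(p,yaw=None):
    "tool-frame shift to p, in units of 500 mm"
    T=tool(); d=T[:3,:3].T@(np.array(p,float)-T[:3,3])/500; print('shift',d.round(4),'mm',(d*500).round(1)); return d
def st():
    s=env.state(); print(round(s['time_s'],2),s['ee_pos'].round(1),s['ee_rot'].round(2),'F',s['force'].round(1),'M',s['torque'].round(3),'w',round(s['gripper_width'],1),'gf',round(s['gripper_force'],1),'j6',s['qpos'][5].round(1))
E
python3 - <<'E'
from h import *
import pickle
for i in range(4): env.grab_frame('wrist')
st(); g=grab('wrist'); save(g,'w1'); pickle.dump(g,open('w1.pkl','wb'))
print(proj(g,[505,-245,82]),proj(g,[505,-245,58]))
E
```

```text
0.35 [ 222.7 -530.   213.8] [-179.98    0.     22.8 ] F [-0.3 -0.4 -0.8] M [-0.039  0.003 -0.044] w 91.4 gf 0.0 j6 -1.1
[  48.66298026 -407.27022059] [  76.31883436 -353.31028109]
```

View pics/w1.png

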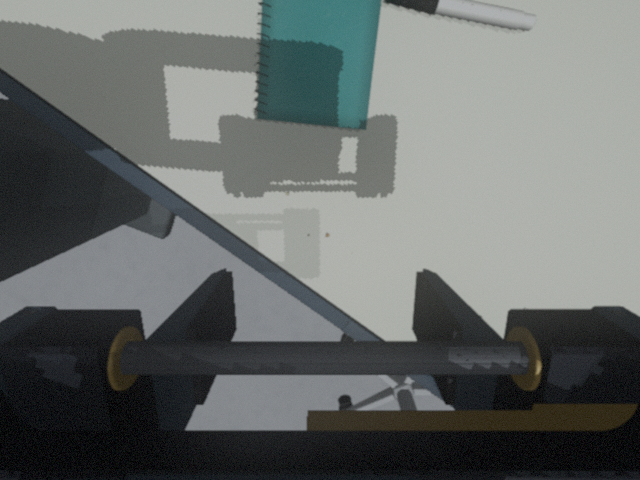

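The call was refused because every row needs all the keys. The wrist view still shows the notebook, with the finger tips at about (230,270) and (420,270), so the grasp line is visible.

Request:
{"api": "send_rows", "payload": {
  "motion": [
    {"tx": 0, "ty": 0, "tz": 0, "rx": 0, "ry": 0, "rz": -0.343, "gripper": -1},
    {"tx": 0, "ty": 0, "tz": 0, "rx": 0, "ry": 0, "rz": -0.343, "gripper": -1},
    {"tx": 0, "ty": 0, "tz": 0, "rx": 0, "ry": 0, "rz": -0.343, "gripper": -1},
    {"tx": 0, "ty": 0, "tz": 0, "rx": 0, "ry": 0, "rz": -0.343, "gripper": -1},
    {"tx": 0.095, "ty": 0.0322, "tz": 0.0083, "rx": 0, "ry": 0, "rz": 0, "gripper": -1},
    {"tx": 0.095, "ty": 0.0322, "tz": 0.0083, "rx": 0, "ry": 0, "rz": 0, "gripper": -1},
    {"tx": 0.095, "ty": 0.0322, "tz": 0.0083, "rx": 0, "ry": 0, "rz": 0, "gripper": -1},
    {"tx": 0.095, "ty": 0.0322, "tz": 0.0083, "rx": 0, "ry": 0, "rz": 0, "gripper": -1},
    {"tx": 0.095, "ty": 0.0322, "tz": 0.0083, "rx": 0, "ry": 0, "rz": 0, "gripper": -1},
    {"tx": 0.095, "ty": 0.0322, "tz": 0.0083, "rx": 0, "ry": 0, "rz": 0, "gripper": -1},
    {"tx": 0.095, "ty": 0.0322, "tz": 0.0083, "rx": 0, "ry": 0, "rz": 0, "gripper": -1},
    {"tx": 0.095, "ty": 0.0322, "tz": 0.0083, "rx": 0, "ry": 0, "rz": 0, "gripper": -1}
  ]
}}

```text
time_s: 1.9
ee_pos: [506.5, -244.0, 180.8]
ee_rot: [180.0, 0.0, 64.0]
force: [0.2, 0.0, 0.3]
gripper_width: 91.2
gripper_force: 0.0
```

```bash
python3 - <<'E'
from h import *
import pickle
for i in range(4): env.grab_frame('wrist')
st(); g=grab('wrist'); save(g,'w2'); pickle.dump(g,open('w2.pkl','wb'))
print(proj(g,[505,-245,82]),proj(g,[505,-245,58]))
E
```

```text
2.1 [ 505.5 -244.7  180.5] [-1.7996e+02  3.0000e-02  6.4070e+01] F [-0.5  0.9 -0.7] M [-0.01  -0.018 -0.011] w 91.3 gf 0.0 j6 -1.0
[323.19491284 242.97571217] [323.28078641 234.51400115]
```

View pics/w2.png

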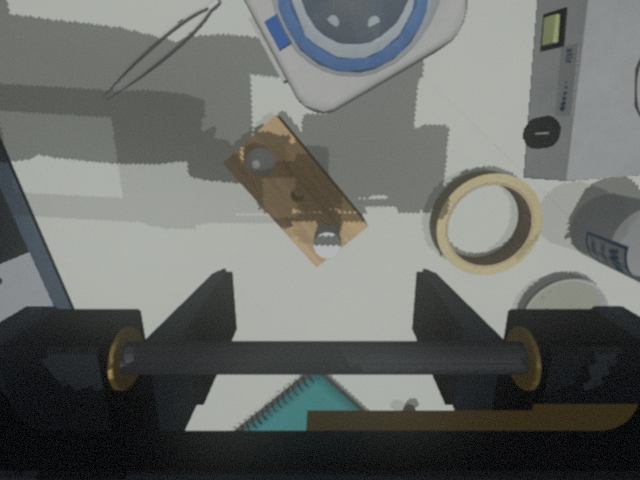

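The stone shows at about (328,240), half in shadow, and the cone at (260,160). I'll measure the stone by its low saturation against the wood.

```bash
python3 - <<'E'
from h import *
import pickle
g=pickle.load(open('w2.pkl','rb')); print(g['F'])
im=g['im'][215:270,295:365]
cv2.imwrite('pics/c2.png',cv2.resize(im,None,fx=8,fy=8,interpolation=cv2.INTER_CUBIC)[:,:,::-1])
hsv=cv2.cvtColor(im,cv2.COLOR_RGB2HSV)
m=(hsv[:,:,1]<55).astype(np.uint8)
for r in range(0,55,2): print(''.join('#' if x else '.' for x in m[r]))
E
```

```text
367.7010091802327
...................................#.............................#####
...........................#.......................................###
.....................................#..............................##
.....................................................................#
.............................#.##.....................................
..........................#############...............................
.......................##################.............................
......................#####################..........................#
.....................#######################......................####
....................########################....................######
....................#########################................#########
....................#########################..............###########
...................##########################...........##############
...................###########################.......#################
#.................############################.....###################
##...............
[... 205 characters left out ...]
..........###################################################
##########..........##################################################
###########...........################################################
#############............#############################################
###############...............########################################
#################...........##########################################
###################.......############################################
#####################..###############################################
######################################################################
######################################################################
```

View pics/c2.png

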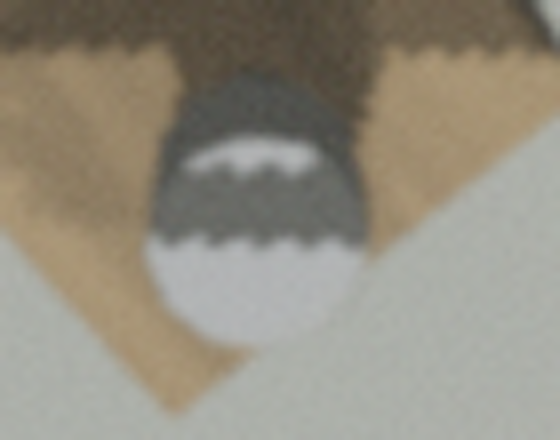

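```bash
python3 - <<'E'
from h import *
import pickle
g=pickle.load(open('w2.pkl','rb'))
p=onz(g,327.4,245.1,82);print(p.round(1)); st()
go([p[0],p[1],95])
E
```

```text
[ 507.2 -247.9   82. ]
2.15 [ 505.  -245.5  180.7] [-1.7997e+02  4.0000e-02  6.3980e+01] F [-0.5  0.8  0. ] M [ 0.005 -0.055  0.025] w 91.3 gf 0.0 j6 -1.0
shift [-0.0024  0.0062  0.1714] mm [-1.2  3.1 85.7]
```

Request:
{"api": "send_rows", "payload": {
  "motion": [
    {"tx": -0.0024, "ty": 0.0062, "tz": 0.06, "rx": 0, "ry": 0, "rz": 0, "gripper": -0.4},
    {"tx": 0, "ty": 0, "tz": 0.08, "rx": 0, "ry": 0, "rz": 0, "gripper": -0.4},
    {"tx": 0, "ty": 0, "tz": 0.08, "rx": 0, "ry": 0, "rz": 0, "gripper": -0.4},
    {"tx": 0, "ty": 0, "tz": 0.033, "rx": 0, "ry": 0, "rz": 0, "gripper": -0.4},
    {"tx": 0, "ty": 0, "tz": 0, "rx": 0, "ry": 0, "rz": 0, "gripper": -0.2},
    {"tx": 0, "ty": 0, "tz": 0, "rx": 0, "ry": 0, "rz": 0, "gripper": 1},
    {"tx": 0, "ty": 0, "tz": 0, "rx": 0, "ry": 0, "rz": 0, "gripper": 1},
    {"tx": 0, "ty": 0, "tz": 0, "rx": 0, "ry": 0, "rz": 0, "gripper": 1},
    {"tx": 0, "ty": 0, "tz": 0, "rx": 0, "ry": 0, "rz": 0, "gripper": 1},
    {"tx": 0, "ty": 0, "tz": 0, "rx": 0, "ry": 0, "rz": 0, "gripper": 1}
  ],
  "grip_force": 20
}}

```text
time_s: 3.4
ee_pos: [507.9, -247.8, 54.8]
ee_rot: [179.9, 0.0, 64.0]
force: [-1.3, 0.1, 3.7]
gripper_width: 21.5
gripper_force: 20.0
```

Request:
{"api": "send_rows", "payload": {
  "motion": [
    {"tx": 0, "ty": 0, "tz": -0.06, "rx": 0, "ry": 0, "rz": 0, "gripper": 1},
    {"tx": 0, "ty": 0, "tz": -0.12, "rx": 0, "ry": 0, "rz": 0, "gripper": 1},
    {"tx": 0, "ty": 0, "tz": -0.12, "rx": 0, "ry": 0, "rz": 0, "gripper": 1},
    {"tx": 0, "ty": 0, "tz": 0, "rx": 0, "ry": 0, "rz": -0.26, "gripper": 1},
    {"tx": 0, "ty": 0, "tz": 0, "rx": 0, "ry": 0, "rz": -0.35, "gripper": 1},
    {"tx": 0, "ty": 0, "tz": 0, "rx": 0, "ry": 0, "rz": -0.35, "gripper": 1},
    {"tx": 0, "ty": 0, "tz": 0, "rx": 0, "ry": 0, "rz": -0.35, "gripper": 1},
    {"tx": 0, "ty": 0, "tz": 0, "rx": 0, "ry": 0, "rz": -0.35, "gripper": 1},
    {"tx": 0, "ty": 0, "tz": 0, "rx": 0, "ry": 0, "rz": -0.35, "gripper": 1},
    {"tx": 0, "ty": 0, "tz": 0, "rx": 0, "ry": 0, "rz": -0.35, "gripper": 1},
    {"tx": 0, "ty": 0, "tz": 0, "rx": 0, "ry": 0, "rz": -0.35, "gripper": 1},
    {"tx": 0, "ty": 0, "tz": 0, "rx": 0, "ry": 0, "rz": -0.35, "gripper": 1}
  ],
  "grip_force": 30
}}

```text
time_s: 4.9
ee_pos: [507.4, -247.5, 203.8]
ee_rot: [180.0, -0.0, 156.1]
force: [-0.1, -0.0, -0.9]
gripper_width: 21.4
gripper_force: 30.0
```

```bash
python3 - <<'E'
from h import *
st(); go([534.7,147.5,205])
E
```

```text
4.9 [ 507.4 -247.5  203.8] [ 1.800e+02 -5.000e-02  1.561e+02] F [-0.1 -0.  -0.9] M [ 0.064 -0.045  0.048] w 21.4 gf 30.0 j6 -93.3
shift [ 0.2701  0.7444 -0.0022] mm [135.  372.2  -1.1]
```

Request:
{"api": "send_rows", "payload": {
  "motion": [
    {"tx": 0.0334, "ty": 0.09, "tz": 0, "rx": 0, "ry": 0, "rz": 0, "gripper": 1},
    {"tx": 0.0334, "ty": 0.09, "tz": 0, "rx": 0, "ry": 0, "rz": 0, "gripper": 1},
    {"tx": 0.0334, "ty": 0.09, "tz": 0, "rx": 0, "ry": 0, "rz": 0, "gripper": 1},
    {"tx": 0.0334, "ty": 0.09, "tz": 0, "rx": 0, "ry": 0, "rz": 0, "gripper": 1},
    {"tx": 0.0334, "ty": 0.09, "tz": 0, "rx": 0, "ry": 0, "rz": 0, "gripper": 1},
    {"tx": 0.0334, "ty": 0.09, "tz": 0, "rx": 0, "ry": 0, "rz": 0, "gripper": 1},
    {"tx": 0.0334, "ty": 0.09, "tz": 0, "rx": 0, "ry": 0, "rz": 0, "gripper": 1},
    {"tx": 0.0334, "ty": 0.09, "tz": 0, "rx": 0, "ry": 0, "rz": 0, "gripper": 1},
    {"tx": 0, "ty": 0, "tz": 0, "rx": 0, "ry": 0, "rz": 0, "gripper": 1}
  ]
}}

```text
time_s: 6.02
ee_pos: [533.4, 138.2, 203.7]
ee_rot: [180.0, -0.0, 156.0]
force: [0.0, 0.3, -0.6]
gripper_width: 20.8
gripper_force: 30.0
```

```bash
python3 - <<'E'
from h import *
import pickle
for i in range(3): env.grab_frame('wrist')
st(); g=grab('wrist'); save(g,'w3'); pickle.dump((g,tool()),open('w3.pkl','wb'))
T=tool()
print(proj(g,[476,160,140]),proj(g,(T@[0,0,46,1])[:3]))
E
```

```text
6.17 [533.3 134.7 203.9] [-1.7993e+02 -2.0000e-02  1.5575e+02] F [ 0.2 -0.5 -0.6] M [ 0.073 -0.168 -0.003] w 21.3 gf 30.0 j6 -52.7
[324.82130198 163.91266387] [325.10532989 268.06041736]
```

View pics/w3.png

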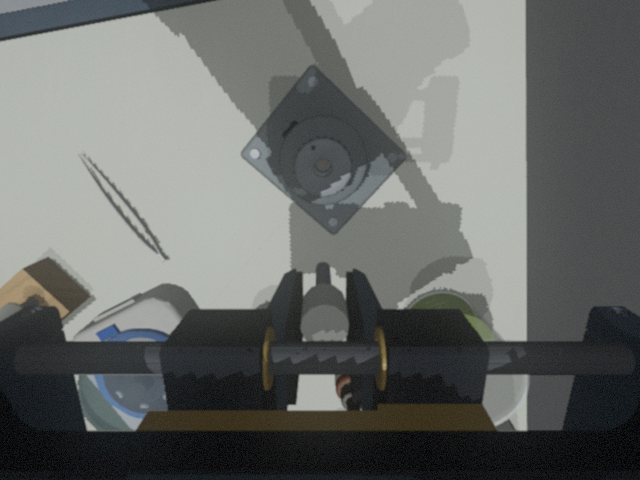

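The nut's mouth is at about (323,166) and the foot of the held shank at about (323,266). Both are close to their predictions, so I'll zoom in on both.

```bash
python3 - <<'E'
from h import *
import pickle
g,T=pickle.load(open('w3.pkl','rb'))
f=lambda r0,c0:cv2.convertScaleAbs(cv2.resize(g['im'][r0:r0+55,c0:c0+40],None,fx=10,fy=10,interpolation=cv2.INTER_CUBIC),alpha=1.8)
cv2.imwrite('pics/c3.png',np.hstack([f(138,303),f(255,303)])[:,:,::-1])
E
```

```text
(no output)
```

View pics/c3.png

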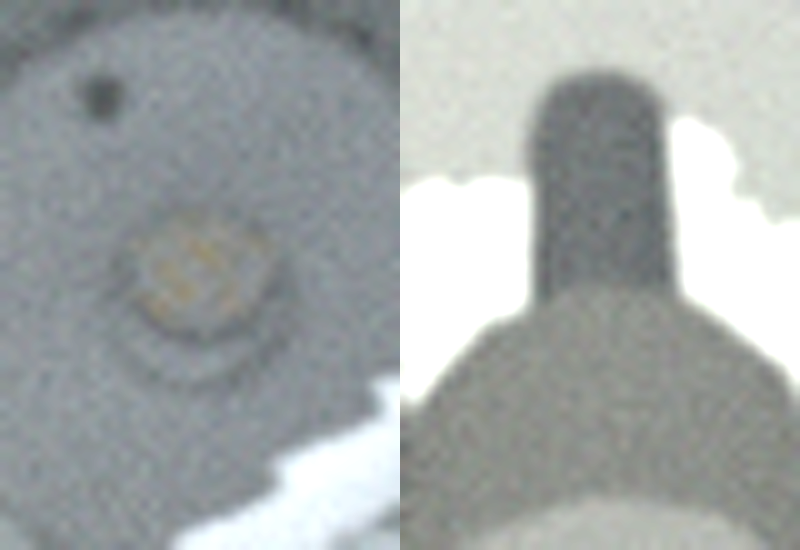

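```bash
python3 - <<'E'
from h import *
import pickle
g,T=pickle.load(open('w3.pkl','rb'))
Ti=np.linalg.inv(T); print(T[:3,3])
for z in(44,45):
    p=onz(g,322.25,261.8,T[2,3]-z); t=Ti@np.r_[p,1]; print('foot edge tool',t.round(2))
n=onz(g,322.85,167.25,140); print('nut',n.round(1),'tool',(Ti@np.r_[n,1]).round(2))
n2=onz(g,303+10.2-.45,138+9.8-.45,140); print('mark',n2.round(1),np.linalg.norm(n2-n))
st()
E
```

```text
[533.43204895 134.37145431 204.0386342 ]
foot edge tool [ 4.91 -1.79 44.    1.  ]
foot edge tool [ 4.55 -1.79 45.    1.  ]
nut [477.4 158.  140. ] tool [60.82 -1.46 64.05  1.  ]
mark [463.7 157.3 140. ] 13.639889196853877
6.22 [533.4 134.4 204. ] [-1.7995e+02 -1.0000e-02  1.5570e+02] F [-0.1 -0.2 -1. ] M [ 0.072 -0.109 -0.04 ] w 21.5 gf 30.0 j6 -52.7
```

Request:
{"api": "send_rows", "payload": {
  "motion": [
    {"tx": 0.0404, "ty": 0.0002, "tz": 0, "rx": 0, "ry": 0, "rz": 0, "gripper": 1},
    {"tx": 0.0404, "ty": 0.0002, "tz": 0, "rx": 0, "ry": 0, "rz": 0, "gripper": 1},
    {"tx": 0.0402, "ty": 0.0002, "tz": 0.01, "rx": 0, "ry": 0, "rz": 0, "gripper": 1},
    {"tx": 0, "ty": 0, "tz": 0.014, "rx": 0, "ry": 0, "rz": 0, "gripper": 1},
    {"tx": 0, "ty": 0, "tz": 0, "rx": 0, "ry": 0, "rz": 0, "gripper": 1},
    {"tx": 0, "ty": 0, "tz": 0, "rx": 0, "ry": 0, "rz": 0, "gripper": 1}
  ]
}}

```text
time_s: 6.98
ee_pos: [479.1, 160.4, 192.3]
ee_rot: [180.0, 0.0, 155.7]
force: [0.5, 0.7, 0.4]
gripper_width: 21.2
gripper_force: 30.0
```

```bash
python3 - <<'E'
from h import *
import pickle
for i in range(2): env.grab_frame('wrist')
g=grab('wrist'); T=tool(); pickle.dump((g,T),open('w4.pkl','wb')); st()
cv2.imwrite('pics/c4.png',cv2.convertScaleAbs(cv2.resize(g['im'][235:310,275:375],None,fx=8,fy=8,interpolation=cv2.INTER_CUBIC),alpha=1.8)[:,:,::-1])
for n,p in(('nut',[477.4,158,140]),('edge+x',[477.4+19*T[0,0],158+19*T[1,0],140])): print(n,proj(g,p))
E
```

```text
7.12 [479.1 160.4 192.3] [1.8000e+02 2.0000e-02 1.5573e+02] F [-0.3  0.4 -0.7] M [ 0.094 -0.144  0.009] w 21.2 gf 30.0 j6 -48.5
nut [320.99932806 263.1444355 ]
edge+x [320.92230514 234.84174139]
```

View pics/c4.png

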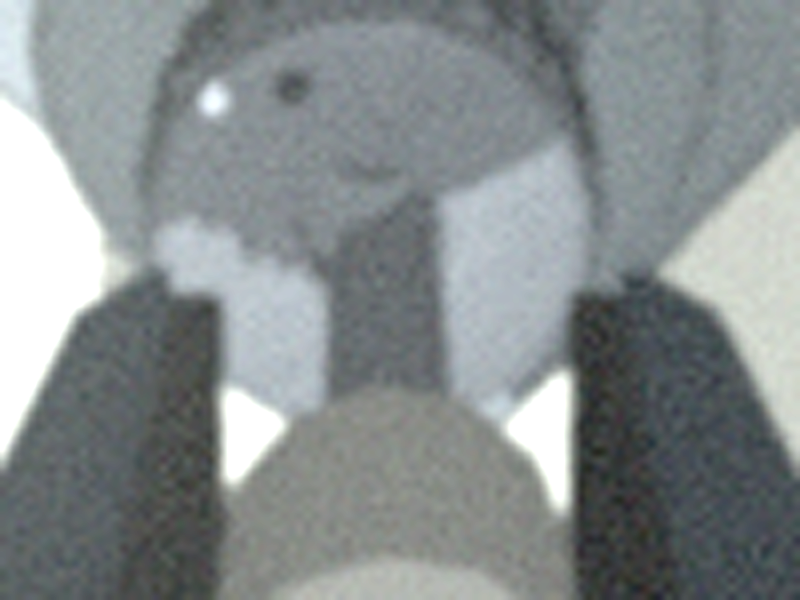

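```bash
python3 - <<'E'
from h import *
import pickle
g,T=pickle.load(open('w4.pkl','rb')); Ti=np.linalg.inv(T)
print('cx',g['cx'])
f=lambda x,y,z:(Ti@np.r_[onz(g,275+x/8-.45,235+y/8-.45,z),1])[:3].round(2)
print('mark',f(292,88,140),'nut +x edge',f(372,20,140),'nut L/R',f(152,180,140),f(592,180,140),'mouth top',f(375,162,140))
print('foot col',f(386,230,T[2,3]-44))
print('prev nut in tool',(Ti@[477.4,158,140,1]).round(2), 'prev mark',(Ti@[463.7,157.3,140,1]).round(2))
E
```

```text
cx 324.00229765298974
mark [12.48 -9.14 52.28] nut +x edge [18.11 -2.76 52.28] nut L/R [  4.74 -20.48  52.29] [ 4.72 14.89 52.29] mouth top [ 6.26 -2.55 52.29]
foot col [ 3.5  -1.65 44.  ]
prev nut in tool [ 0.56 -2.84 52.29  1.  ] prev mark [12.76 -9.11 52.28  1.  ]
```

The nut's centre is at tool y −2.8 and the foot at −1.65, with x matching. I'll shift −1.15 mm in y and go down part-way.

Request:
{"api": "send_rows", "payload": {
  "motion": [
    {"tx": 0, "ty": -0.0023, "tz": 0, "rx": 0, "ry": 0, "rz": 0, "gripper": 1},
    {"tx": 0, "ty": 0, "tz": 0, "rx": 0, "ry": 0, "rz": 0, "gripper": 1},
    {"tx": 0, "ty": 0, "tz": 0.008, "rx": 0, "ry": 0, "rz": 0, "gripper": 1},
    {"tx": 0, "ty": 0, "tz": 0.008, "rx": 0, "ry": 0, "rz": 0, "gripper": 1},
    {"tx": 0, "ty": 0, "tz": 0.008, "rx": 0, "ry": 0, "rz": 0, "gripper": 1},
    {"tx": 0, "ty": 0, "tz": 0.008, "rx": 0, "ry": 0, "rz": 0, "gripper": 1},
    {"tx": 0, "ty": 0, "tz": 0.008, "rx": 0, "ry": 0, "rz": 0, "gripper": 1},
    {"tx": 0, "ty": 0, "tz": 0, "rx": 0, "ry": 0, "rz": 0, "gripper": 1}
  ]
}}

```text
time_s: 8.12
ee_pos: [477.9, 159.4, 171.8]
ee_rot: [-180.0, -0.0, 155.8]
force: [0.1, 0.3, -1.2]
gripper_width: 21.2
gripper_force: 30.0
```

```bash
python3 - <<'E'
from h import *
env.grab_frame('wrist');st();env.grab_frame('wrist');st()
E
```

```text
8.18 [478.1 159.5 172.1] [-1.7999e+02 -1.0000e-02  1.5575e+02] F [-0.7  0.5 -1.5] M [ 0.084 -0.171 -0.017] w 21.3 gf 30.0 j6 -48.6
8.22 [478.2 159.5 172.3] [1.8000e+02 1.0000e-02 1.5575e+02] F [ 0.7 -0.1 -1. ] M [ 0.068 -0.114 -0.013] w 20.9 gf 30.0 j6 -48.6
```

Request:
{"api": "send_rows", "payload": {
  "motion": [
    {"tx": 0, "ty": 0, "tz": 0.008, "rx": 0, "ry": 0, "rz": 0, "gripper": 1},
    {"tx": 0, "ty": 0, "tz": 0.008, "rx": 0, "ry": 0, "rz": 0, "gripper": 1},
    {"tx": 0, "ty": 0, "tz": 0.006, "rx": 0, "ry": 0, "rz": 0, "gripper": 1},
    {"tx": 0, "ty": 0, "tz": 0.006, "rx": 0, "ry": 0, "rz": 0, "gripper": 1},
    {"tx": 0, "ty": 0, "tz": 0, "rx": 0, "ry": 0, "rz": 0, "gripper": 1}
  ]
}}

```text
time_s: 8.85
ee_pos: [478.0, 159.4, 157.9]
ee_rot: [-180.0, -0.0, 155.7]
force: [-0.6, -0.4, -0.7]
gripper_width: 21.1
gripper_force: 30.0
```

```bash
python3 - <<'E'
from h import *
env.grab_frame('wrist');st();env.grab_frame('wrist');st()
E
```

```text
8.9 [478.1 159.5 158.1] [-179.99   -0.    155.75] F [-0.4  0.7 -0. ] M [ 0.078 -0.141  0.016] w 21.1 gf 30.0 j6 -48.6
8.95 [478.2 159.5 158.2] [-1.8000e+02  1.0000e-02  1.5575e+02] F [-0.   0.9 -0.7] M [ 0.145 -0.111 -0.023] w 21.0 gf 30.0 j6 -48.6
```

Request:
{"api": "send_rows", "payload": {
  "motion": [
    {"tx": 0, "ty": 0, "tz": 0.005, "rx": 0, "ry": 0, "rz": 0, "gripper": 1},
    {"tx": 0, "ty": 0, "tz": 0.005, "rx": 0, "ry": 0, "rz": 0, "gripper": 1},
    {"tx": 0, "ty": 0, "tz": 0.004, "rx": 0, "ry": 0, "rz": 0, "gripper": 1},
    {"tx": 0, "ty": 0, "tz": 0.003, "rx": 0, "ry": 0, "rz": 0, "gripper": 1},
    {"tx": 0, "ty": 0, "tz": 0, "rx": 0, "ry": 0, "rz": 0, "gripper": 1}
  ]
}}

```text
time_s: 9.57
ee_pos: [478.0, 159.4, 149.6]
ee_rot: [-180.0, -0.0, 155.8]
force: [-0.3, 0.3, -0.2]
gripper_width: 21.2
gripper_force: 30.0
```

Request:
{"api": "send_rows", "payload": {
  "motion": [
    {"tx": 0, "ty": 0, "tz": 0.002, "rx": 0, "ry": 0, "rz": 0, "gripper": 1},
    {"tx": 0, "ty": 0, "tz": 0.002, "rx": 0, "ry": 0, "rz": 0, "gripper": 1},
    {"tx": 0, "ty": 0, "tz": 0, "rx": 0, "ry": 0, "rz": 0, "gripper": 1}
  ]
}}

```text
time_s: 9.95
ee_pos: [478.0, 159.4, 147.7]
ee_rot: [-180.0, -0.0, 155.8]
force: [0.3, -0.9, -1.0]
gripper_width: 21.5
gripper_force: 30.0
```

Request:
{"api": "send_rows", "payload": {
  "motion": [
    {"tx": 0, "ty": 0, "tz": 0.0015, "rx": 0, "ry": 0, "rz": 0, "gripper": 1},
    {"tx": 0, "ty": 0, "tz": 0, "rx": 0, "ry": 0, "rz": 0, "gripper": 1}
  ]
}}

```text
time_s: 10.2
ee_pos: [478.1, 159.5, 147.0]
ee_rot: [-180.0, 0.0, 155.8]
force: [-0.5, 0.4, -0.6]
gripper_width: 21.7
gripper_force: 30.0
```

Request:
{"api": "send_rows", "payload": {
  "motion": [
    {"tx": 0, "ty": 0, "tz": 0.0015, "rx": 0, "ry": 0, "rz": 0, "gripper": 1},
    {"tx": 0, "ty": 0, "tz": 0, "rx": 0, "ry": 0, "rz": 0, "gripper": 1}
  ]
}}

```text
time_s: 10.45
ee_pos: [478.4, 159.5, 146.8]
ee_rot: [180.0, 0.0, 155.8]
force: [-0.4, -0.3, 3.9]
gripper_width: 21.3
gripper_force: 30.0
```

Contact of 3.9 N came at TCP z 146.8. The foot was 46.8 mm below the TCP at the grasp, so that puts it at 100 mm, home on the stop. I'll let go and go down around the nut.

Request:
{"api": "send_rows", "payload": {
  "motion": [
    {"tx": 0, "ty": 0, "tz": 0, "rx": 0, "ry": 0, "rz": 0, "gripper": -0.4},
    {"tx": 0, "ty": 0, "tz": 0, "rx": 0, "ry": 0, "rz": 0, "gripper": -0.4},
    {"tx": 0, "ty": 0, "tz": 0, "rx": 0, "ry": 0, "rz": 0, "gripper": -0.4},
    {"tx": 0, "ty": 0, "tz": 0, "rx": 0, "ry": 0, "rz": 0, "gripper": -0.4},
    {"tx": 0, "ty": 0, "tz": 0, "rx": 0, "ry": 0, "rz": 0, "gripper": -0.4}
  ]
}}

```text
time_s: 11.08
ee_pos: [478.1, 159.5, 146.2]
ee_rot: [-180.0, -0.0, 155.8]
force: [-0.6, 0.2, 0.4]
gripper_width: 63.4
gripper_force: 0.0
```

```bash
python3 - <<'E'
from h import *
st(); g=grab('wrist'); save(g,'w5')
cv2.imwrite('pics/c5.png',cv2.convertScaleAbs(cv2.resize(g['im'][200:350,220:420],None,fx=4,fy=4),alpha=1.6)[:,:,::-1])
E
```

```text
11.07 [478.1 159.5 146.2] [-179.99   -0.    155.75] F [-0.6  0.2  0.4] M [ 0.074 -0.15   0.008] w 63.4 gf 0.0 j6 -48.6
```

View pics/c5.png

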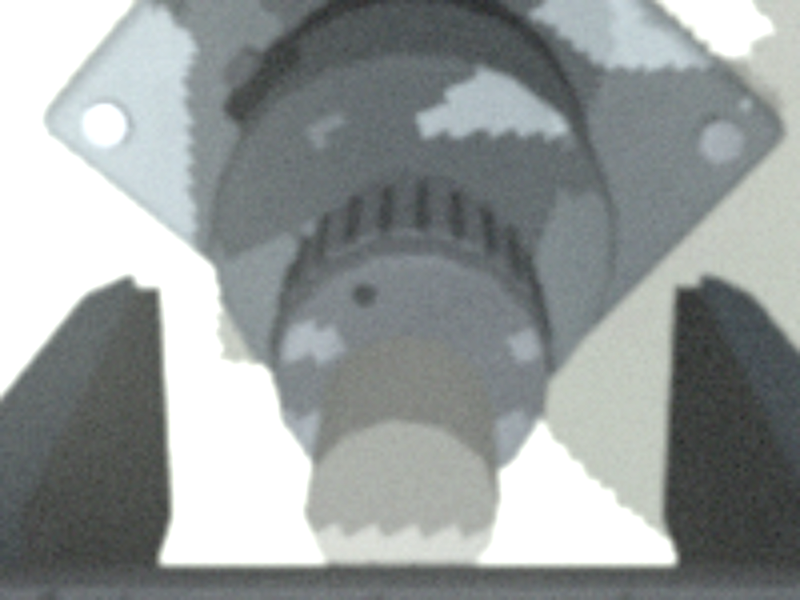

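The point stands upright in the nut, with the mark at crop (364,294), and the nut sits midway between the fingers. Next I go down and grip the nut.

Request:
{"api": "send_rows", "payload": {
  "motion": [
    {"tx": 0, "ty": 0, "tz": 0.02, "rx": 0, "ry": 0, "rz": 0, "gripper": -0.4},
    {"tx": 0, "ty": 0, "tz": 0.02, "rx": 0, "ry": 0, "rz": 0, "gripper": -0.4},
    {"tx": 0, "ty": 0, "tz": 0.02, "rx": 0, "ry": 0, "rz": 0, "gripper": -0.4},
    {"tx": 0, "ty": 0, "tz": 0.012, "rx": 0, "ry": 0, "rz": 0, "gripper": -0.4},
    {"tx": 0, "ty": 0, "tz": 0, "rx": 0, "ry": 0, "rz": 0, "gripper": 0},
    {"tx": 0, "ty": 0, "tz": 0, "rx": 0, "ry": 0, "rz": 0, "gripper": 1},
    {"tx": 0, "ty": 0, "tz": 0, "rx": 0, "ry": 0, "rz": 0, "gripper": 1},
    {"tx": 0, "ty": 0, "tz": 0, "rx": 0, "ry": 0, "rz": 0, "gripper": 1},
    {"tx": 0, "ty": 0, "tz": 0, "rx": 0, "ry": 0, "rz": 0, "gripper": 1}
  ],
  "grip_force": 40
}}

```text
time_s: 12.25
ee_pos: [478.0, 158.7, 110.5]
ee_rot: [-179.9, 0.0, 155.8]
force: [-0.2, -4.4, 3.3]
gripper_width: 38.1
gripper_force: 40.0
```

```bash
cat >> h.py <<'E'
def tq(n=8):
    a=[];F=[];y=[]
    for i in range(n):
        s=env.state(); a.append(s['torque']);F.append(s['force']);y.append(s['ee_rot'][2]); env.grab_frame('wrist')
    a=np.array(a); print('M',a.mean(0).round(3),'sd',a.std(0).round(3),'F',np.mean(F,0).round(1),'yaw',np.mean(y).round(2))
E
python3 - <<'E'
from h import *
st(); tq()
E
```

```text
12.25 [478.  158.7 110.5] [-1.7992e+02  3.0000e-02  1.5578e+02] F [-0.2 -4.4  3.3] M [-0.889  0.049  0.041] w 38.1 gf 40.0 j6 -48.6
M [-0.866  0.065  0.011] sd [0.037 0.016 0.027] F [-1.3 -5.3  3.5] yaw 155.77
```

Request:
{"api": "send_rows", "payload": {
  "motion": [
    {"tx": 0, "ty": 0, "tz": 0, "rx": 0, "ry": 0, "rz": 0.1, "gripper": 1},
    {"tx": 0, "ty": 0, "tz": 0, "rx": 0, "ry": 0, "rz": 0.1, "gripper": 1},
    {"tx": 0, "ty": 0, "tz": 0, "rx": 0, "ry": 0, "rz": 0.1, "gripper": 1},
    {"tx": 0, "ty": 0, "tz": 0, "rx": 0, "ry": 0, "rz": 0.1, "gripper": 1},
    {"tx": 0, "ty": 0, "tz": 0, "rx": 0, "ry": 0, "rz": 0.1, "gripper": 1}
  ]
}}

```text
time_s: 13.28
ee_pos: [477.9, 158.6, 110.5]
ee_rot: [-179.9, 0.1, 140.7]
force: [-1.3, -5.2, 3.9]
gripper_width: 38.1
gripper_force: 40.0
```

```bash
python3 - <<'E'
from h import *
st(); tq(6)
E
```

```text
13.28 [477.9 158.6 110.5] [-1.7991e+02  6.0000e-02  1.4073e+02] F [-1.3 -5.2  3.9] M [-0.895  0.084  0.265] w 38.1 gf 40.0 j6 -33.5
M [-0.897  0.068  0.117] sd [0.026 0.025 0.078] F [-1.2 -5.4  3.5] yaw 140.75
```

```bash
cat > r.py <<'E'
from h import *
s=env.state(); print(round(s['time_s'],2),'yaw',s['ee_rot'][2].round(2),'Mz',s['torque'][2].round(3),'eff6',s['effort'][5].round(4),'F',s['force'].round(1),'w',round(s['gripper_width'],1))
E
python3 r.py
```

```text
13.57 yaw 140.79 Mz 0.062 eff6 0.0708 F [-2.3 -5.1  4.1] w 37.6
```

Request:
{"api": "send_rows", "payload": {
  "motion": [
    {"tx": 0, "ty": 0, "tz": 0, "rx": 0, "ry": 0, "rz": 0.1, "gripper": 1},
    {"tx": 0, "ty": 0, "tz": 0, "rx": 0, "ry": 0, "rz": 0.1, "gripper": 1}
  ]
}}

```text
time_s: 13.82
ee_pos: [477.9, 158.6, 110.5]
ee_rot: [-179.9, 0.1, 134.7]
force: [-1.6, -5.9, 2.4]
gripper_width: 38.0
gripper_force: 40.0
```

```bash
python3 r.py
```

```text
13.82 yaw 134.73 Mz 0.249 eff6 -0.0905 F [-1.6 -5.9  2.4] w 38.0
```

Request:
{"api": "send_rows", "payload": {
  "motion": [
    {"tx": 0, "ty": 0, "tz": 0, "rx": 0, "ry": 0, "rz": 0.1, "gripper": 1}
  ]
}}

```text
time_s: 13.95
ee_pos: [477.9, 158.6, 110.5]
ee_rot: [-179.9, 0.1, 131.7]
force: [-0.9, -4.7, 3.5]
gripper_width: 37.5
gripper_force: 40.0
```

```bash
python3 r.py
```

```text
13.95 yaw 131.73 Mz 0.26 eff6 -0.0897 F [-0.9 -4.7  3.5] w 37.5
```

Request:
{"api": "send_rows", "payload": {
  "motion": [
    {"tx": 0, "ty": 0, "tz": 0, "rx": 0, "ry": 0, "rz": 0.1, "gripper": 1},
    {"tx": 0, "ty": 0, "tz": 0, "rx": 0, "ry": 0, "rz": 0.1, "gripper": 1}
  ]
}}

```text
time_s: 14.2
ee_pos: [477.9, 158.6, 110.5]
ee_rot: [-179.9, 0.1, 125.7]
force: [-0.9, -6.1, 3.5]
gripper_width: 37.5
gripper_force: 40.0
```

```bash
python3 r.py
```

```text
14.2 yaw 125.73 Mz 0.222 eff6 -0.0897 F [-0.9 -6.1  3.5] w 37.5
```

Request:
{"api": "send_rows", "payload": {
  "motion": [
    {"tx": 0, "ty": 0, "tz": 0, "rx": 0, "ry": 0, "rz": 0.1, "gripper": 1},
    {"tx": 0, "ty": 0, "tz": 0, "rx": 0, "ry": 0, "rz": 0.1, "gripper": 1}
  ]
}}

```text
time_s: 14.45
ee_pos: [477.9, 158.6, 110.5]
ee_rot: [-179.9, 0.1, 119.7]
force: [-0.6, -5.0, 3.9]
gripper_width: 37.5
gripper_force: 40.0
```

```bash
python3 r.py
```

```text
14.45 yaw 119.73 Mz 0.231 eff6 -0.0897 F [-0.6 -5.   3.9] w 37.5
```

Request:
{"api": "send_rows", "payload": {
  "motion": [
    {"tx": 0, "ty": 0, "tz": 0, "rx": 0, "ry": 0, "rz": 0.1, "gripper": 1},
    {"tx": 0, "ty": 0, "tz": 0, "rx": 0, "ry": 0, "rz": 0.1, "gripper": 1}
  ]
}}

```text
time_s: 14.7
ee_pos: [477.9, 158.6, 110.5]
ee_rot: [-179.9, 0.1, 113.7]
force: [-1.3, -4.7, 4.5]
gripper_width: 37.3
gripper_force: 40.0
```

```bash
python3 r.py
```

```text
14.7 yaw 113.73 Mz 0.209 eff6 -0.0897 F [-1.3 -4.7  4.5] w 37.3
```

Request:
{"api": "send_rows", "payload": {
  "motion": [
    {"tx": 0, "ty": 0, "tz": 0, "rx": 0, "ry": 0, "rz": 0.1, "gripper": 1},
    {"tx": 0, "ty": 0, "tz": 0, "rx": 0, "ry": 0, "rz": 0.1, "gripper": 1}
  ]
}}

```text
time_s: 14.95
ee_pos: [477.9, 158.6, 110.5]
ee_rot: [-180.0, 0.1, 107.7]
force: [-1.4, -5.7, 3.6]
gripper_width: 37.9
gripper_force: 40.0
```

```bash
python3 r.py
```

```text
14.95 yaw 107.73 Mz 0.24 eff6 -0.0897 F [-1.4 -5.7  3.6] w 37.9
```

Request:
{"api": "send_rows", "payload": {
  "motion": [
    {"tx": 0, "ty": 0, "tz": 0, "rx": 0, "ry": 0, "rz": 0.1, "gripper": 1},
    {"tx": 0, "ty": 0, "tz": 0, "rx": 0, "ry": 0, "rz": 0.1, "gripper": 1}
  ]
}}

```text
time_s: 15.2
ee_pos: [477.9, 158.6, 110.5]
ee_rot: [-180.0, 0.1, 101.7]
force: [-1.7, -4.4, 3.4]
gripper_width: 37.6
gripper_force: 40.0
```

```bash
python3 r.py
```

```text
15.2 yaw 101.73 Mz 0.281 eff6 -0.0897 F [-1.7 -4.4  3.4] w 37.6
```

Request:
{"api": "send_rows", "payload": {
  "motion": [
    {"tx": 0, "ty": 0, "tz": 0, "rx": 0, "ry": 0, "rz": 0.1, "gripper": 1},
    {"tx": 0, "ty": 0, "tz": 0, "rx": 0, "ry": 0, "rz": 0.1, "gripper": 1}
  ]
}}

```text
time_s: 15.45
ee_pos: [477.9, 158.6, 110.5]
ee_rot: [-180.0, 0.1, 95.7]
force: [-1.0, -6.0, 3.4]
gripper_width: 37.6
gripper_force: 40.0
```

```bash
python3 r.py
```

```text
15.45 yaw 95.73 Mz 0.236 eff6 -0.0866 F [-1.  -6.   3.4] w 37.6
```

Request:
{"api": "send_rows", "payload": {
  "motion": [
    {"tx": 0, "ty": 0, "tz": 0, "rx": 0, "ry": 0, "rz": 0.1, "gripper": 1}
  ]
}}

```text
time_s: 15.58
ee_pos: [477.9, 158.6, 110.5]
ee_rot: [-180.0, 0.1, 92.7]
force: [-1.7, -5.0, 3.8]
gripper_width: 37.4
gripper_force: 40.0
```

```bash
python3 r.py
```

```text
15.57 yaw 92.73 Mz 0.221 eff6 -0.0817 F [-1.7 -5.   3.8] w 37.4
```

Request:
{"api": "send_rows", "payload": {
  "motion": [
    {"tx": 0, "ty": 0, "tz": 0, "rx": 0, "ry": 0, "rz": 0.1, "gripper": 1}
  ]
}}

```text
time_s: 15.7
ee_pos: [477.8, 158.6, 110.5]
ee_rot: [-180.0, 0.1, 89.7]
force: [-1.5, -4.6, 3.0]
gripper_width: 37.4
gripper_force: 40.0
```

```bash
python3 r.py
```

```text
15.7 yaw 89.73 Mz 0.267 eff6 -0.0742 F [-1.5 -4.6  3. ] w 37.4
```

Request:
{"api": "send_rows", "payload": {
  "motion": [
    {"tx": 0, "ty": 0, "tz": 0, "rx": 0, "ry": 0, "rz": 0.1, "gripper": 1}
  ]
}}

```text
time_s: 15.82
ee_pos: [477.8, 158.6, 110.5]
ee_rot: [-180.0, 0.1, 86.7]
force: [-1.9, -5.6, 3.4]
gripper_width: 37.7
gripper_force: 40.0
```

```bash
python3 r.py
```

```text
15.82 yaw 86.74 Mz 0.256 eff6 -0.0621 F [-1.9 -5.6  3.4] w 37.7
```

Request:
{"api": "send_rows", "payload": {
  "motion": [
    {"tx": 0, "ty": 0, "tz": 0, "rx": 0, "ry": 0, "rz": 0.05, "gripper": 1}
  ]
}}

```text
time_s: 15.95
ee_pos: [477.8, 158.6, 110.5]
ee_rot: [-180.0, 0.1, 85.3]
force: [-0.9, -5.8, 3.2]
gripper_width: 37.6
gripper_force: 40.0
```

```bash
python3 r.py
```

```text
15.95 yaw 85.28 Mz 0.308 eff6 0.1542 F [-0.9 -5.8  3.2] w 37.6
```

Request:
{"api": "send_rows", "payload": {
  "motion": [
    {"tx": 0, "ty": 0, "tz": 0, "rx": 0, "ry": 0, "rz": 0.05, "gripper": 1}
  ]
}}

```text
time_s: 16.08
ee_pos: [477.8, 158.6, 110.5]
ee_rot: [-180.0, 0.1, 83.8]
force: [-0.7, -6.0, 3.1]
gripper_width: 37.8
gripper_force: 40.0
```

```bash
python3 r.py
```

```text
16.07 yaw 83.79 Mz 0.312 eff6 0.1236 F [-0.7 -6.   3.1] w 37.8
```

Request:
{"api": "send_rows", "payload": {
  "motion": [
    {"tx": 0, "ty": 0, "tz": 0, "rx": 0, "ry": 0, "rz": 0.05, "gripper": 1}
  ]
}}

```text
time_s: 16.2
ee_pos: [477.8, 158.6, 110.5]
ee_rot: [-180.0, 0.1, 82.3]
force: [-1.9, -5.7, 3.9]
gripper_width: 37.5
gripper_force: 40.0
```

```bash
python3 r.py
```

```text
16.2 yaw 82.29 Mz 0.29 eff6 0.1314 F [-1.9 -5.7  3.9] w 37.5
```

Request:
{"api": "send_rows", "payload": {
  "motion": [
    {"tx": 0, "ty": 0, "tz": 0, "rx": 0, "ry": 0, "rz": 0.05, "gripper": 1}
  ]
}}

```text
time_s: 16.32
ee_pos: [477.8, 158.6, 110.5]
ee_rot: [-180.0, 0.1, 80.8]
force: [-1.6, -5.4, 4.5]
gripper_width: 37.2
gripper_force: 40.0
```

```bash
python3 r.py
```

```text
16.32 yaw 80.79 Mz 0.304 eff6 0.14 F [-1.6 -5.4  4.5] w 37.2
```

```bash
python3 - <<'E'
from h import *
import pickle
g=grab('wrist'); T=tool(); pickle.dump((g,T),open('w6.pkl','wb')); Ti=np.linalg.inv(T); st()
# unwarp the nut top plane into tool coordinates, 0.25 mm per pixel, centre (0.35,-1.65)
xs=np.arange(-4,20,.25); ys=np.arange(-18,16,.25)
z=T[2,3]-140
P=np.array([[proj(g,(T@[x,y,z,1])[:3]) for y in ys] for x in xs[::-1]],np.float32)
w=cv2.remap(g['im'],P[...,0],P[...,1],cv2.INTER_LINEAR); q=cv2.GaussianBlur(cv2.cvtColor(w,cv2.COLOR_RGB2GRAY),(0,0),2).astype(float)
X,Y=np.meshgrid(xs[::-1],ys,indexing='ij'); r=np.hypot(X-.35,Y+1.65); a=np.degrees(np.arctan2(Y+1.65,X-.35))
for k in range(-80,81,8):
    m=(abs(r-14)<1.2)&(abs(a-k)<4); print(k,q[m].min().round(0) if m.any() else None,end='; ')
E
```

```text
16.38 [477.8 158.6 110.5] [-1.800e+02  1.100e-01  8.075e+01] F [-2.3 -5.5  4.1] M [-0.996  0.195  0.284] w 37.7 gf 40.0 j6 26.4
-80 90.0; -72 91.0; -64 92.0; -56 91.0; -48 92.0; -40 93.0; -32 84.0; -24 67.0; -16 70.0; -8 94.0; 0 94.0; 8 95.0; 16 95.0; 24 94.0; 32 93.0; 40 92.0; 48 92.0; 56 93.0; 64 93.0; 72 94.0; 80 95.0;
```

The mark has stayed with the gripper, so the nut isn't slipping. By torque the bite came near yaw 89°, so about 3° more is needed.

Request:
{"api": "send_rows", "payload": {
  "motion": [
    {"tx": 0, "ty": 0, "tz": 0, "rx": 0, "ry": 0, "rz": 0.05, "gripper": 1}
  ]
}}

```text
time_s: 16.5
ee_pos: [477.8, 158.6, 110.5]
ee_rot: [-180.0, 0.1, 79.3]
force: [-1.9, -4.7, 3.3]
gripper_width: 37.5
gripper_force: 40.0
```

```bash
python3 r.py
```

```text
16.5 yaw 79.3 Mz 0.323 eff6 0.1179 F [-1.9 -4.7  3.3] w 37.5
```

Request:
{"api": "send_rows", "payload": {
  "motion": [
    {"tx": 0, "ty": 0, "tz": 0, "rx": 0, "ry": 0, "rz": 0.05, "gripper": 1}
  ]
}}

```text
time_s: 16.62
ee_pos: [477.8, 158.6, 110.5]
ee_rot: [180.0, 0.1, 77.8]
force: [-1.7, -5.7, 3.2]
gripper_width: 37.6
gripper_force: 40.0
```

```bash
python3 r.py
```

```text
16.62 yaw 77.8 Mz 0.357 eff6 0.1574 F [-1.7 -5.7  3.2] w 37.6
```

Request:
{"api": "send_rows", "payload": {
  "motion": [
    {"tx": 0, "ty": 0, "tz": 0, "rx": 0, "ry": 0, "rz": 0.04, "gripper": 1}
  ]
}}

```text
time_s: 16.75
ee_pos: [477.9, 158.6, 110.5]
ee_rot: [180.0, 0.1, 76.6]
force: [-2.2, -6.0, 3.5]
gripper_width: 37.8
gripper_force: 40.0
```

```bash
python3 r.py; python3 -c "
from h import *
tq(4)"
```

```text
16.75 yaw 76.61 Mz 0.374 eff6 0.2068 F [-2.2 -6.   3.5] w 37.8
M [-0.953  0.184  0.307] sd [0.031 0.015 0.047] F [-1.8 -5.9  3.5] yaw 76.61
```

Request:
{"api": "send_rows", "payload": {
  "motion": [
    {"tx": 0, "ty": 0, "tz": 0, "rx": 0, "ry": 0, "rz": 0, "gripper": 1},
    {"tx": 0, "ty": 0, "tz": 0, "rx": 0, "ry": 0, "rz": 0, "gripper": -0.4},
    {"tx": 0, "ty": 0, "tz": 0, "rx": 0, "ry": 0, "rz": 0, "gripper": -0.4},
    {"tx": 0, "ty": 0, "tz": 0, "rx": 0, "ry": 0, "rz": 0, "gripper": -0.4},
    {"tx": 0, "ty": 0, "tz": 0, "rx": 0, "ry": 0, "rz": 0, "gripper": -0.4},
    {"tx": 0, "ty": 0, "tz": 0, "rx": 0, "ry": 0, "rz": 0, "gripper": -0.4}
  ]
}}

```text
time_s: 17.7
ee_pos: [478.1, 159.6, 110.2]
ee_rot: [-180.0, -0.0, 76.6]
force: [-0.1, 0.9, -0.5]
gripper_width: 64.0
gripper_force: 0.0
```

Request:
{"api": "send_rows", "payload": {
  "motion": [
    {"tx": 0, "ty": 0, "tz": -0.03, "rx": 0, "ry": 0, "rz": 0, "gripper": -0.4},
    {"tx": 0, "ty": 0, "tz": -0.05, "rx": 0, "ry": 0, "rz": 0, "gripper": -0.4},
    {"tx": 0, "ty": 0, "tz": -0.05, "rx": 0, "ry": 0, "rz": 0, "gripper": -0.4},
    {"tx": 0, "ty": 0, "tz": -0.06, "rx": 0, "ry": 0, "rz": 0, "gripper": -0.4},
    {"tx": 0, "ty": 0, "tz": -0.06, "rx": 0, "ry": 0, "rz": 0, "gripper": -0.4},
    {"tx": 0, "ty": 0, "tz": 0, "rx": 0, "ry": 0, "rz": 0, "gripper": -0.4}
  ]
}}

```text
time_s: 18.45
ee_pos: [479.6, 160.0, 238.4]
ee_rot: [179.7, -0.2, 76.6]
force: [0.9, 0.1, -0.3]
gripper_width: 63.6
gripper_force: 0.0
```

```bash
python3 - <<'E'
from h import *
for i in range(4): env.grab_frame('wrist')
g=grab('wrist'); T=tool(); st()
c=proj(g,[477.8,159,174]); e=proj(g,[477.8,159,150]); print(c,e)
gr=cv2.cvtColor(g['im'],cv2.COLOR_RGB2GRAY); u,v=c.astype(int)
print(gr[v-32:v+48:4,u-40:u+44:4])
E
```

```text
18.7 [477.4 159.2 234.1] [-1.7988e+02  8.0000e-02  7.6550e+01] F [-0.7  0.1  0.1] M [ 0.003 -0.082 -0.006] w 63.8 gf 0.0 j6 30.6
[324.6746137 259.2228916] [324.68306153 248.192441  ]
[[ 84  83  82  82  79  68  78  86  92  93  94  98  95  94  83  64  90  98
  101 102 143]
 [ 91  81  89  81  79  68  90  92  73  91  89  89  89  94  93  79  82 100
  102  97 143]
 [ 90  88  94 138 124  90  91  95  96  92  94  94  91  94  95  98  70 105
  104 101 147]
 [ 96  94  96 100 118  94  95  92  88  94  92  98  89  93  96  98  86 102
  105 119 138]
 [ 91  94  86  96 113  98  97  94  96  98  98  95  99  95  96 112 114 113
  124 171 200]
 [125  93  97  99  92  95  98  96  96 108 116 119 106  96  94  94  99 151
  164 201 199]
 [198 166 128 134  98  97  99  97 123 121 122 123 121 118 102 124 119 160
  200 200 199]
 [198 199 151 143 137 107 151 119 124 120 122 120 125 121 119 118 164 202
  200 200 200]
 [199 199 200 135 145 144 141 147 124 124 123 127 124 119 119 168 200 201
  201 200 201]
 [201 200 199 198 134 145 146 125 125 124 121 131 198 193 195 201 202 199
  201 201 201]
 [200 198 201 200 192 137 1
[... 163 characters left out ...]
1 201 202 201 176 142 176 180 135 148 174 201 202 202 200 200
  201 199 200]
 [200 199 201 201 203 201 200 201 202 200 200 202 202 200 202 201 203 201
  200 202 201]
 [198 200 201 199 198 198 200 200 201 201 201 201 201 203 203 201 201 200
  201 203 200]
 [199 200 201 200 200 200 201 198 200 200 201 201 201 202 200 199 201 200
  202 202 201]
 [200 200 199 198 200 200 202 201 201 202 199 202 201 201 201 201 201 202
  202 202 203]
 [201 199 201 200 199 200 202 201 200 200 201 201 201 201 201 201 202 200
  201 201 200]
 [198 200 201 201 200 200 199 201 200 202 203 199 201 202 202 202 201 202
  199 200 200]
 [198 200 200 201 200 201 201 200 201 200 202 202 203 200 200 199 201 201
  201 201 201]]
```

The stone's outline is centred where it should be, with its lower edge at about row 275 as predicted, so the point stands upright and home. Handing the job in.

```bash
python3 -c "
from workcell import env
print(env.job_done())"
```

```text
the job is handed in; nothing more can be done
None
```

The flat point is home on the stop, the nut is snugged about 0.2 rad past the bite by my torque estimate (0.12 N m above running), the arm is clear, and the job was handed in after about 19 s; no verdict came back.

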